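# Oil a seized screw coupling at the pump can

## Task

The screw coupling's thread has seized: with the spout still parked aside, lay the coupling lengthwise in the metal rest of the oiling stand and let go of it, then swing the spout round until its nozzle is right above the bare thread between the coupling's two hexagons. Now press the pump head fully down, keep it down for about half a second, and let it spring back up, leaving the spout over the thread. Do not pump anywhere but over the thread, and leave the torch, the tin and the loose adapter where they are.

Things in the scene. Friction and masses are not known exactly. Their poses are not given: they have to be found in the camera images.
- coupling: loose steel screw coupling on its side, 39 wide x 93 long (its y) x 34 mm high, 0.4 kg; origin at the centre of its underside. Along y: round stub 24 mm thick -46 to -14, hexagon -14 to 4, bare thread 4 to 12, darker hexagon 12 to 46 mm. Hexagon corners stick out 20 mm either side (x) at half height: grip there at about y = 8, fingertips 9 mm or more above the underside to clear the rest's lips
- thread (a point): middle of the coupling's bare thread, on its upper side (28 mm above the underside, 8 mm along +y from the coupling's origin)
- oil_stand: oiling stand fixed to the bench: blue foot plate with a blue can (65 mm across) upright in a cup and clamp band, joined to a shallow dark drip tray (124 x 96 mm, rim 8 mm high). Origin on the bench under the can's axis, which is also the pump's and swivel's axis; tray and rest lie towards its -y. Highest point: the pump head, 239 mm
- rest (a point): centre of the bed of the metal rest in the drip tray, 140 mm from the can's axis along the stand's -y, 6 mm above the bench. The rest is a channel 104 mm long in the stand's x, 46 mm wide between two lips 6 mm higher than the bed; the coupling lies in it with its long axis along the stand's x (either way round), underside on the bed. Axes as the stand's
- head_top (a point): centre of the flat top of the black round pump head (43 mm across) on the can's axis, 239 mm above the bench when up; press here straight down
- pump_head (a joint): travel of the sprung pump head in m: 0 up, 0.010 fully down; the spring needs 4 N to start and 9 N at the bottom. The spout goes down with it
- swivel (a joint): turn of pump head and spout about the can's axis in rad, counter-clockwise from above: 0 = spout over the middle of the rest; starts negative, parked on the robot's side. Stays where it is left (about 0.4 N at the leg moves it); stops at -2.2 and 0.6
- spout_tip (a point): brass nozzle tip at the lower end of the spout, 140 mm from the swivel axis, 85 mm above the bench with the head up; it points straight down
- spout_leg (a point): point on the spout's upright leg, an 8 mm steel tube that runs down, 140 mm from the axis, from 206 mm to the nozzle; this point is 171 mm above the bench. Above it the spout bends into a level tube (upper side at 234 mm) that leads to the pump head. Push the leg sideways here to swing the spout
- torch: bystander: loose dark grey torch, 107 mm long, 35 mm thick, lying to the left of the stand; origin at the centre of its underside
- parts_tin: bystander: loose open tin, 86 mm across, 56 mm high, at the right front of the bench; origin at the centre of its underside
- adapter: bystander: loose dark hexagon adapter standing on end, 42 mm across, 44 mm high, at the front edge of the bench, in front of the vice handle; origin at the centre of its underside

How it is judged (in metres and radians):
On the way, in this order (a step that is already met when the one before it is completed fails the run):
1. the coupling lies in the rest, lengthwise, and is let go (z of coupling in the frame of rest below 0.003 m and y of coupling in the frame of rest between -0.006 and 0.006 m and x of coupling in the frame of rest between -0.03 and 0.03 m and angle between the y axis of coupling and the x axis of rest, either way round below 0.15 rad and contact force between the fingers and coupling below 0.3 N), for 0.2 s.
2. the nozzle is above the bare thread (within 8 mm, seen from above), with the pump head up (horizontal distance between spout_tip and thread below 0.008 m and value of joint pump_head below 0.002 m), for 0.1 s.
3. the pump head is pressed down by at least 8 of its 10 mm with the nozzle above the thread, for 0.3 s (value of joint pump_head above 0.008 m and horizontal distance between spout_tip and thread below 0.01 m), for 0.3 s.
At the end, for the whole second after the job is handed in: the pump head is back up (within 1.5 mm), the nozzle is still above the thread (within 10 mm, seen from above), and the coupling lies at rest on the bed of the rest between its lips, lengthwise (within 0.15 rad) (value of joint pump_head below 0.0015 m and horizontal distance between spout_tip and thread below 0.01 m and z of coupling in the frame of rest below 0.003 m and y of coupling in the frame of rest between -0.006 and 0.006 m and angle between the y axis of coupling and the x axis of rest, either way round below 0.15 rad and linear speed of coupling below 0.01 m/s); the robot touches nothing.
It fails at once if the pump head goes down more than 3 mm while the nozzle is more than 12 mm from the thread, seen from above (value of joint pump_head above 0.003 m and horizontal distance between spout_tip and thread above 0.012 m).
It fails at once if the torch, the tin or the adapter is moved by more than 20 mm (distance of any of torch, parts_tin, adapter from where it was at the start of the episode above 0.02 m).
It also fails if it takes over 62 s, if anything falls off the work surface, if the arm or the gripper's body presses on something with over 40 N, if the wrist force passes 120 N, or if a joint passes its speed limit or range.

## Robot

A 7-joint arm with a two-finger parallel gripper is mounted at the origin on a cart in front of the work surface, level with it; the furniture and walls round the work are solid. World frame = base frame: x ahead of the robot, y to its left, z up, the work surface at z = 0. Lengths are in mm, angles in rad, forces in N, time in s.
With the tool pointing down it reaches from about 400 to 875 mm from the base axis. Payload 4.4 kg.
Tool frame: the origin (TCP) lies at the very end of the fingers, on their centre line; the grasp point (between the pads) lies 19 mm behind it; z points along the fingers, y is the line along which they close (so a half turn about z gives the same grasp; the last joint's range is limited). The gripper opens to 85 mm and grips with 20 to 120 N. Pads are 22 mm wide; open, the fingers measure 114 mm over their backs; the gripper's body (76 mm by 85 mm) begins 54 mm behind the grasp point. The pads swing forward as they close: fully open they stand 13 mm farther back than shut.
Start: joints at [-1.287, 0.628, 0.038, 1.517, -0.027, 0.996, -0.02], TCP at [222.738, 610.66, 231.313] pointing down, gripper open.
Joint ranges: [-3.06, 3.06], [-0.37, 2.12], [-1.25, 1.32], [0.18, 2.47], [-1.1, 4.24], [0.23, 1.98], [-2.94, 2.94]. Speed limits (rad/s): [2.57, 2.57, 3.14, 3.14, 3.14, 3.14, 3.14].

## Interface

Orientations are given as [roll, pitch, yaw] about the fixed x, y, z axes, in that order (R = Rz(yaw) Ry(pitch) Rx(roll)).
In Python, from cell import status, get_image, ctrl, models gives the robot as it stands.
- The arm moves only by the shell command python3 -m handwheel 'ROWS' [OPENING]. ROWS is JSON, a list of rows, each an object with "delta_pos": the shift along the world's x, y, z in cm, a list of three; "yaw": the turn about the world's z in rad. A call has 1 to 10 rows; each row shifts and turns the commanded pose from where the row before left it; what a row does not reach is not made up. A row lasts 1/12 s, in which the tool goes at most 41.7 mm and 7.16 degrees, less where a joint would pass 70% of its speed; a pose out of reach is approached as far as the arm can. A call is refused whole if a number of a shift passes 4.17 or a number of a turn 0.125, either way. A call with a gripper value outside its range is refused whole. OPENING is the opening, from -1 (shut) to 1 (fully open), set as the call begins (- or left out, the last holds). The fingers move at their own pace and stop on an object; the grip force is fixed at half the most. Time passes only in rows, so rows that do not move let the fingers close. It gives the time, the measured TCP pose, the force, the opening and the grip force at its end, in the units of the state.
- status.read_state(): the state, without advancing time (a new reading comes with each control period).
- get_image(name): name is "side" or "top" or "wrist"; returns a dict with "color" (400x640x3 uint8, red, green, blue), "z_map" (400x640 float32, mm along the optical axis (not along the pixel's ray), 0 where there is no reading), "fx", "fy", "cx", "cy" (pixels), "position" and "rotation" of the camera in the world; the wrist camera has in their place "hand_eye" (4x4, takes a point from camera to tool coordinates, whose origin is the TCP and whose axes are the flange's). Camera axes: x right, y up, looking along -z (the intrinsics and any distortion apply to the point x, -y, -z); pixel columns grow to the right and rows downward; lengths in mm; the calibration is good to about 2 mm. A picture is of the moment at which its call begins: read the wrist's pose just before it.
- ctrl.finish_job(): hands the job in; it is judged then, once.
Trained networks look in a picture, given as the dict that the camera call returned (one of the last four; its "shot" number tells which), for a name from the list of things; names that differ only in an ending like _2 or _b are one class to them, and where a whole thing is asked for, a point or a joint stands for the part that bears it (a point fixed in the world has none). Each returns a list of dicts, best first, with "score" (0 to 1); they miss things now and then, are a little off and sometimes report something else, mostly with a low value. They report only what shows in the picture. A call takes as long as a camera call.
- models.boxes_of(picture, name): "rect" ([left, top, right, bottom] in pixels, round what is visible of it).
The state is a dict: "clock": time; "qpos": joint angles; "qd": joint speeds; "tau": joint torques, N m; "eef_pos": TCP position; "tool_rot": TCP orientation; "force": force on the tool from outside, world axes, zero at the start; "torque": the same for the moment, N m; "width": finger opening in mm; "gripper_force": force on a finger pad.
Only numpy, scipy, OpenCV 4.12 (cv2) and the standard library are available. Lean on these libraries where they do the work, as an engineer would, in place of code of your own. Each camera call takes 0.05 s, during which the arm holds its last target. There are 200 camera calls.

## Working session

There is one attempt and no reset: what is moved stays moved. The work goes in short steps, Python scripts to look and compute and a shell command to move; the robot and the scene stay as the last step left them, time stands still between calls to the robot, and variables do not carry over. Pictures are saved under pics/ and viewed, at most 11 in all, crops included, and the job is handed in when it is done.

```bash
mkdir -p pics; ls
cat > h.py <<'E'
import numpy as np, cv2
from cell import status, get_image, ctrl, models
from scipy.spatial.transform import Rotation as R
def cam(im, st=None):
    if 'position' in im:
        r=np.array(im['rotation']); 
        return np.array(im['position']), r
    T=np.array(im['hand_eye']); Rt=R.from_euler('xyz',st['tool_rot']).as_matrix()
    return Rt@T[:3,3]+np.array(st['eef_pos']), Rt@T[:3,:3]
def cloud(im, st=None):
    p,r=cam(im,st); z=im['z_map']; v,u=np.mgrid[:z.shape[0],:z.shape[1]]
    P=np.stack([(u-im['cx'])/im['fx']*z,-(v-im['cy'])/im['fy']*z,-z],-1)
    W=P@r.T+p; W[z<=0]=np.nan; return W
def shot(name,fn=None):
    st=status.read_state(); im=get_image(name)
    if fn: cv2.imwrite('pics/'+fn,cv2.cvtColor(im['color'],cv2.COLOR_RGB2BGR))
    return im,st
E
python3 - <<'E'
from h import *
for n in ['side','top','wrist']:
    im,st=shot(n,n+'0.png')
    print(n,[k for k in im],im.get('position'),np.shape(im.get('rotation')))
    if n=='side': print(st)
    W=cloud(im,st)
    for o in ['coupling','oil_stand','spout_tip','head_top','torch','parts_tin','adapter']:
        for b in models.boxes_of(im,o)[:2]:
            l,t,r,bb=[int(x) for x in b['rect']]
            w=W[max(t,0):bb,max(l,0):r].reshape(-1,3)
            c=W[min(399,(t+bb)//2),min(639,(l+r)//2)]
            print(n,o,round(b['score'],2),l,t,r,bb,np.round(c))
E
```

```text
pics
side ['color', 'z_map', 'fx', 'fy', 'cx', 'cy', 'position', 'rotation', 'shot'] [425.95964531 647.53608432 654.2252258 ] (3,)
{'clock': 0.0, 'qpos': array([-1.28680737,  0.6293452 ,  0.03844832,  1.51837947, -0.0270031 ,
        0.99631712, -0.01998847]), 'qd': array([-6.37003954e-05,  3.21783403e-04, -1.64098250e-03,  1.04665350e-03,
       -7.26446956e-04,  5.41894541e-04,  3.29954353e-04]), 'tau': array([-1.10970907e-04, -5.63406944e+01,  1.22587480e+00, -1.93434620e+01,
        1.09184714e-02,  1.03616720e-02,  6.52603134e-06]), 'eef_pos': array([222.51189996, 610.04854746, 230.38615879]), 'tool_rot': array([-3.13966190e+00,  2.69861806e-05,  2.79180816e+00]), 'force': array([-0.12076923,  0.76285855,  0.16178368]), 'torque': array([-0.00550134, -0.05674981, -0.00449152]), 'gripper_force': 0.0, 'width': 85.2931053750392}Traceback (most recent call last):
  File "<stdin>", line 6, in <module>
  File "h.py", line 13, in cloud
    W=P@r.T+p; W[z<=0]=np.nan; return W
      ~~~~~^~
ValueError: operands could not be broadcast together with shapes (400,640) (3,)
```

```bash
sed -i "s/r=np.array(im\['rotation'\]); /r=R.from_euler('xyz',im['rotation']).as_matrix()/" h.py
python3 - <<'E'
from h import *
for n in ['side','top','wrist']:
    im,st=shot(n,n+'0.png')
    W=cloud(im,st); print(n,cam(im,st)[0])
    for o in ['coupling','oil_stand','spout_tip','head_top','torch','parts_tin','adapter']:
        for b in models.boxes_of(im,o)[:2]:
            l,t,r,bb=[int(x) for x in b['rect']]
            c=W[min(399,(t+bb)//2),min(639,(l+r)//2)]
            print(n,o,round(b['score'],2),l,t,r,bb,np.round(c))
a=cv2.imread('pics/side0.png');b=cv2.imread('pics/top0.png')
E
```

```text
side [425.95964531 647.53608432 654.2252258 ]
side coupling 0.97 341 219 367 247 [ 416. -142.   32.]
side oil_stand 0.69 236 156 318 260 [ 634. -265.    6.]
side head_top 0.77 237 157 316 217 [ 660. -382.    2.]
side torch 0.88 224 288 253 338 [637. 128.  24.]
side torch 0.25 335 218 366 249 [ 426. -143.   31.]
side parts_tin 0.92 326 175 360 206 [ 454. -372.   12.]
side adapter 0.69 239 157 316 218 [  927. -1583.  -758.]
side adapter 0.61 358 261 374 290 [386.  12.  43.]
top [ 355.28106554 -119.41036149 1178.92287319]
top coupling 0.61 336 230 374 255 [ 425. -155.   40.]
top coupling 0.28 321 123 349 206 [ 624. -109.   49.]
top oil_stand 0.94 316 123 407 205 [ 634. -177.    3.]
top spout_tip 0.56 321 119 350 204 [ 625. -109.   80.]
top head_top 0.67 327 119 351 202 [ 624. -119.   90.]
top head_top 0.54 315 121 408 203 [ 639. -177.    3.]
top torch 0.64 227 156 274 170 [637. 115.  25.]
top parts_tin 0.66 405 211 442 243 [ 462. -329.   22.]
top adapter 0.64 287 249 301 271 [383.   2.   1.]
top adapter 0.22 338 228 373 253 [ 431. -156.   30.]
wrist [143.52450881 639.08979649 374.50508694]
```

View pics/top0.png

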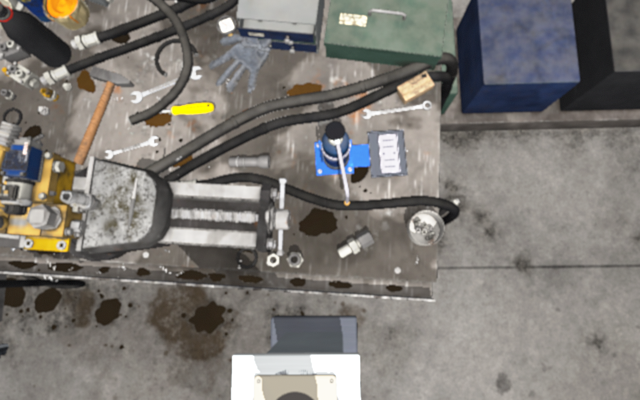

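View pics/side0.png

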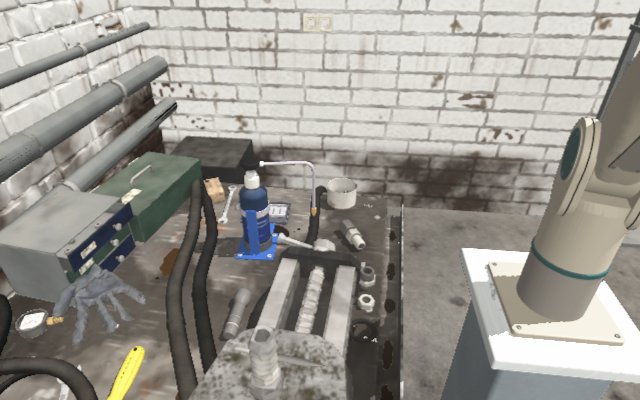

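Run:
```python
from h import *
im,st=shot('top');W=cloud(im).reshape(-1,3);W=W[np.isfinite(W[:,0])]
for y0 in range(-300,700,100):
  print(y0,[ (x0,int(np.max(s[:,2]))) for x0 in range(200,800,100) for s in [W[(W[:,0]>=x0)&(W[:,0]<x0+100)&(W[:,1]>=y0)&(W[:,1]<y0+100)]] if len(s)])
im2,st=shot('wrist'); print(np.round(im2['hand_eye'],3), im2['fx'],im2['cx'],im['fx'])
H=im['color'];
C=cv2.resize(H[100:280,290:460],None,fx=4,fy=3.33*1.0,interpolation=cv2.INTER_CUBIC)
Wc=cloud(im)
# blue foot plate/ can pixels and blob for coupling
for (u,v) in [(336,128),(347,203),(343,180),(340,160),(316,148),(370,148),(318,172),(366,172),(372,133),(402,133),(374,172),(404,172),(387,152),(380,152),(395,152)]:
    print(u,v,np.round(Wc[v,u]))
```

```text
-300 [(200, -5), (300, 6), (400, 55), (500, 34), (600, 15), (700, 29)]
-200 [(200, -6), (300, 32), (400, 43), (500, 238), (600, 243), (700, 34)]
-100 [(200, -5), (300, 50), (400, 30), (500, 33), (600, 243), (700, 35)]
0 [(200, -833), (300, 94), (400, 146), (500, 143), (600, 39), (700, 39)]
100 [(200, -835), (300, 13), (400, 133), (500, 134), (600, 35), (700, 40)]
200 [(200, -834), (300, 7), (400, 205), (500, 205), (600, 40), (700, 38)]
300 [(200, -833), (300, 6), (400, 338), (500, 341), (600, 201), (700, 48)]
400 [(200, -834), (300, 32), (400, 341), (500, 347), (600, 346), (700, 46)]
500 [(200, 300), (300, 35), (400, 351), (500, 361), (600, 356), (700, 33)]
600 [(200, -830), (300, 5), (400, 234), (500, 203), (600, 7), (700, 29)]
[[-0.00000e+00  9.46000e-01  3.25000e-01  8.41780e+01]
 [ 1.00000e+00  1.00000e-03 -1.00000e-03 -4.43000e-01]
 [-1.00000e-03  3.25000e-01 -9.46000e-01 -1.43187e+02]
 [ 0.00000e+00  0.00000e+00  0.00000e+00  1.00000e+00]] 316.94192130812183 322.29953336575045 452.7915561495262
336 128 [ 659. -114.  237.]
347 203 [ 514. -136.  108.]
343 180 [ 592. -129.    2.]
340 160 [ 589. -121.  234.]
316 148 [681. -58.   2.]
370 148 [ 677. -202.    3.]
318 172 [614. -63.   6.]
366 172 [ 611. -190.    7.]
372 133 [ 719. -209.    2.]
402 133 [ 717. -289.    1.]
374 172 [ 611. -211.    6.]
404 172 [ 608. -289.    9.]
387 152 [ 664. -247.    6.]
380 152 [ 663. -228.   14.]
395 152 [ 663. -268.    7.]
```

```bash
python3 -m handwheel '[{"delta_pos":[0,0,4]},{"delta_pos":[0,0,4]},{"delta_pos":[0,0,4]},{"delta_pos":[0,0,4]},{"delta_pos":[0.5,0,3.5]},{"delta_pos":[1.9,-3.4,0]},{"delta_pos":[1.9,-3.4,0]},{"delta_pos":[1.9,-3.4,0]},{"delta_pos":[1.9,-3.4,0]},{"delta_pos":[1.9,-3.4,0]}]' 1
python3 -m handwheel '[{"delta_pos":[1.9,-3.4,0]},{"delta_pos":[1.9,-3.4,0]},{"delta_pos":[1.9,-3.4,0]},{"delta_pos":[1.9,-3.4,0]},{"delta_pos":[1.9,-3.4,0]},{"delta_pos":[1.9,-3.4,0]},{"delta_pos":[1.9,-3.4,0]},{"delta_pos":[0.5,-4,0],"yaw":-0.08},{"delta_pos":[0.5,-4,0],"yaw":-0.08},{"delta_pos":[0.5,-4,0],"yaw":-0.08}]'
```

```text
schema error: expected keys delta_pos, yaw
schema error: expected keys delta_pos, yaw
```

```bash
python3 -m handwheel '[{"delta_pos":[0,0,4],"yaw":0},{"delta_pos":[0,0,4],"yaw":0},{"delta_pos":[0,0,4],"yaw":0},{"delta_pos":[0,0,4],"yaw":0},{"delta_pos":[0.5,0,3.5],"yaw":0},{"delta_pos":[1.9,-3.4,0],"yaw":0},{"delta_pos":[1.9,-3.4,0],"yaw":0},{"delta_pos":[1.9,-3.4,0],"yaw":0},{"delta_pos":[1.9,-3.4,0],"yaw":0},{"delta_pos":[1.9,-3.4,0],"yaw":0}]' 1 &&
python3 -m handwheel '[{"delta_pos":[1.9,-3.4,0],"yaw":0},{"delta_pos":[1.9,-3.4,0],"yaw":0},{"delta_pos":[1.9,-3.4,0],"yaw":0},{"delta_pos":[1.9,-3.4,0],"yaw":0},{"delta_pos":[1.9,-3.4,0],"yaw":0},{"delta_pos":[1.9,-3.4,0],"yaw":0},{"delta_pos":[1.9,-3.4,0],"yaw":0},{"delta_pos":[0.5,-4,0],"yaw":-0.08},{"delta_pos":[0.5,-4,0],"yaw":-0.08},{"delta_pos":[0.5,-4,0],"yaw":-0.08}]'
```

```text
clock: 2.18
eef_pos: [323.3, 438.8, 426.5]
tool_rot: [3.141, 0.0, 2.792]
force: [0.6, -0.3, 0.9]
width: 85.4
gripper_force: 0.0
clock: 3.02
eef_pos: [470.7, 80.6, 426.4]
tool_rot: [3.141, 0.0, 2.548]
force: [0.6, 0.7, 0.1]
width: 85.4
gripper_force: 0.0
```

```bash
python3 -m handwheel '[{"delta_pos":[0.4,-2.75,-1.4],"yaw":-0.04},{"delta_pos":[0.4,-2.75,-1.4],"yaw":-0.04},{"delta_pos":[0.4,-2.75,-1.4],"yaw":-0.04},{"delta_pos":[0.4,-2.75,-1.4],"yaw":-0.04},{"delta_pos":[0.4,-2.75,-1.4],"yaw":-0.04},{"delta_pos":[0.4,-2.75,-1.4],"yaw":-0.04},{"delta_pos":[0.4,-2.75,-1.4],"yaw":-0.04},{"delta_pos":[0.4,-2.75,-1.4],"yaw":-0.04},{"delta_pos":[0,0,0],"yaw":0},{"delta_pos":[0,0,0],"yaw":0}]'
python3 - <<'E'
from h import *
im,st=shot('wrist','w1.png'); W=cloud(im,st); np.save('w1.npy',W)
print(np.round(st['eef_pos'],1),cam(im,st)[0])
for o in ['coupling','oil_stand','spout_tip','head_top']:
    for b in models.boxes_of(im,o)[:2]:
        l,t,r,bb=[int(x) for x in b['rect']]
        print(o,round(b['score'],2),l,t,r,bb,np.round(W[(t+bb)//2,(l+r)//2]))
E
```

```text
clock: 3.85
eef_pos: [502.1, -138.8, 313.7]
tool_rot: [-3.14, -0.001, 2.228]
force: [0.4, 0.9, 0.7]
width: 85.4
gripper_force: 0.0
[ 502.1 -138.8  313.7] [450.63737976 -72.70271239 456.91115854]
coupling 0.95 250 87 283 165 [ 419. -152.   35.]
oil_stand 0.93 315 154 520 314 [ 628. -129.  132.]
spout_tip 0.61 330 169 518 312 [ 626. -125.  154.]
head_top 0.91 329 168 520 315 [ 626. -126.  156.]
```

View pics/w1.png

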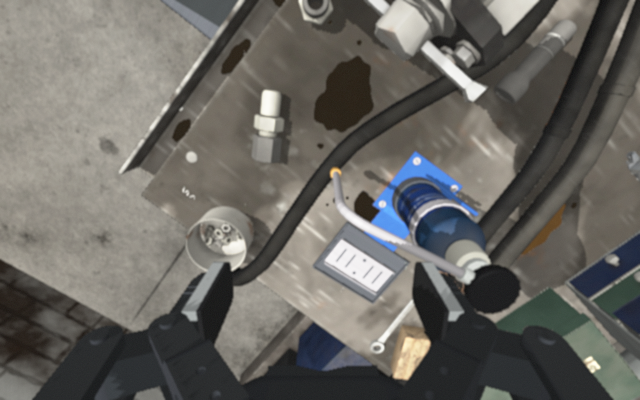

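```bash
cat >> h.py <<'E'
def rect(P):
    (c,s,a)=cv2.minAreaRect(P[:,:2].astype(np.float32)); return np.round(c,1),np.round(s,1),round(a,1)
E
python3 - <<'E'
from h import *
im=cv2.cvtColor(cv2.imread('pics/w1.png'),cv2.COLOR_BGR2RGB).astype(int); W=np.load('w1.npy'); Z=W[...,2]
def sub(l,t,r,b,m):
    k=np.zeros(Z.shape,bool);k[t:b,l:r]=1; return W[k&m],k&m
print('bench',np.nanmedian(Z[170:220,100:180]))
P,_=sub(240,75,300,172,Z>8); print('coup',len(P),rect(P),P.mean(0),np.percentile(P[:,2],[50,95,99]))
Pu,_=sub(240,75,300,172,Z>17); v=np.linalg.svd(Pu[:,:2]-Pu[:,:2].mean(0))[2][0]; print('axis',np.degrees(np.arctan2(v[1],v[0])),'pix deg')
# profile along axis
d=v if v[0]>0 else -v; c=np.array([425,-155]); s=(Pu[:,:2]-c)@d; q=(Pu[:,:2]-c)@np.array([d[1],-d[0]])
for a in range(-60,60,5):
    m=(s>=a)&(s<a+5)
    if m.any(): print(a,m.sum(),np.round([q[m].min(),q[m].max(),np.percentile(Pu[m,2],95)]),end=';')
P,_=sub(450,240,530,320,Z>225); print('\nhead',len(P),np.median(P[:,2]),rect(P))
dark=(im.sum(2)<120)
P,k=sub(440,240,530,320,(Z>225)&dark); print('headdark',len(P),np.median(P[:,2]),rect(P),cv2.minEnclosingCircle(P[:,:2].astype(np.float32)))
P,k=sub(310,215,410,305,(im.min(2)>185)&(Z<40)); print('restwhite',len(P),np.median(P[:,2]),rect(P),np.percentile(P[:,2],[5,95]))
P,k=sub(310,215,412,305,(Z>-3)&(Z<25)&(im.max(2)<110)&(im.max(2)>40)); print('traydark',len(P),np.percentile(P[:,2],[5,50,95]),rect(P))
P,k=sub(310,200,412,305,(Z>10)&(Z<20)); print('lips',len(P),rect(P))
P,k=sub(360,140,490,260,(Z<15)&(im[...,2]>150)&(im[...,0]<80)); print('blue',len(P),np.median(P[:,2]),rect(P))
for v_ in range(165,185,3): print([tuple(np.round(W[v_,u])) for u in (331,334,337)])
E
```

```text
bench -847.3508166542622
coup 1730 (array([ 420.3, -154.6]), array([39.1, 93.1]), 28.8) [ 422.91883493 -155.9313596    29.39041548] [29.73024441 35.53752737 36.24249135]
axis 119.38469363526119 pix deg
-50 62 [-8. 14. 30.];-45 78 [-9. 15. 31.];-40 76 [-9. 14. 31.];-35 78 [-8. 16. 30.];-30 75 [-9. 15. 31.];-25 71 [-9. 14. 31.];-20 93 [-14.  22.  35.];-15 116 [-16.  22.  36.];-10 112 [-16.  23.  36.];-5 110 [-15.  23.  36.];0 62 [-15.  23.  34.];5 89 [-12.  20.  32.];10 114 [-15.  24.  36.];15 105 [-15.  23.  36.];20 100 [-15.  22.  36.];25 107 [-15.  24.  36.];30 105 [-15.  23.  36.];35 97 [-15.  23.  36.];40 67 [-14.  22.  36.];
head 3184 239.52637880842857 (array([605. , -99.5]), array([ 42.5, 146. ]), 77.8)
headdark 2269 239.59589161903776 (array([ 600.7, -112.9]), array([143.9,  40.9]), 3.5) ((600.322265625, -106.54789733886719), 72.297119140625)
restwhite 1720 6.597233700015437 (array([ 667.5, -249.8]), array([176.7, 128.6]), 33.5) [ 4.54238536 11.78229191]
traydark 213 [0.21134562 3.22359312 6.04092499] (array([ 660.7, -229.9]), array([123.8, 127.7]), 2.0)
lips 214 (array([ 635.
[... 682 characters left out ...]
 np.float64(-138.0), np.float64(108.0)), (np.float64(513.0), np.float64(-134.0), np.float64(118.0)), (np.float64(515.0), np.float64(-131.0), np.float64(121.0))]
[(np.float64(515.0), np.float64(-140.0), np.float64(109.0)), (np.float64(513.0), np.float64(-134.0), np.float64(132.0)), (np.float64(515.0), np.float64(-131.0), np.float64(134.0))]
[(np.float64(534.0), np.float64(-161.0), np.float64(20.0)), (np.float64(513.0), np.float64(-134.0), np.float64(142.0)), (np.float64(515.0), np.float64(-132.0), np.float64(146.0))]
[(np.float64(540.0), np.float64(-169.0), np.float64(1.0)), (np.float64(513.0), np.float64(-135.0), np.float64(152.0)), (np.float64(514.0), np.float64(-132.0), np.float64(157.0))]
```

Run:
```python
from h import *
im=cv2.cvtColor(cv2.imread('pics/w1.png'),cv2.COLOR_BGR2RGB).astype(int); W=np.load('w1.npy'); X,Y,Z=W[...,0],W[...,1],W[...,2]
box=lambda a,b,c,d:(X>a)&(X<b)&(Y>c)&(Y<d)
def big(m):
    n,l,s,c=cv2.connectedComponentsWithStats(m.astype(np.uint8)); i=1+np.argmax(s[1:,4]); return W[l==i]
P=big((Z>235)&(Z<246)&(im.sum(2)<110)&box(600,720,-160,-60)); print('head',len(P),rect(P),cv2.minEnclosingCircle(P[:,:2].astype(np.float32)),np.median(P[:,2]))
for nm,m in [('white',im.min(2)>170),('tray',im.max(2)<130)]:
    P=big(m&(Z<20)&(Z>-5)&box(570,760,-320,-195)); print(nm,len(P),rect(P),np.percentile(P[:,2],[5,50,95]))
P=big((Z>-5)&(Z<20)&(im[...,2]>130)&(im[...,0]<90)&box(560,760,-190,-30)); print('blue',len(P),rect(P))
P=W[(Z>110)&(Z<200)&box(490,540,-160,-110)]; print('leg',len(P),np.median(P,0),P.min(0),P.max(0))
```

```text
head 1740 (array([ 652.5, -109.7]), array([39.6, 40.5]), 11.4) ((651.761474609375, -109.34536743164062), 21.696252822875977) 239.46393925292622
white 1827 (array([ 662.7, -250.5]), array([108.4,  50.8]), 2.7) [ 5.15558689  6.71928105 12.13341388]
tray 705 (array([ 662. , -245.2]), array([127.2,  96.5]), 2.8) [0.78590925 4.36512215 8.93850574]
blue 1065 (array([652.1, -97.8]), array([90.2, 87.8]), 1.8)
leg 203 [ 513.863115   -132.41137698  163.88569103] [ 512.45519213 -138.01593714  110.36789639] [ 518.80976988 -130.91979813  199.42132692]
```

```bash
python3 -m handwheel '[{"delta_pos":[-3.9,-1.15,0],"yaw":-0.075},{"delta_pos":[-3.9,-1.15,0],"yaw":-0.075},{"delta_pos":[0,0,-4],"yaw":0},{"delta_pos":[0,0,-4],"yaw":0},{"delta_pos":[0,0,-4],"yaw":0},{"delta_pos":[0,0,-4],"yaw":0},{"delta_pos":[0,0,-4],"yaw":0},{"delta_pos":[0,0,-2],"yaw":0},{"delta_pos":[0,0,0],"yaw":0},{"delta_pos":[0,0,0],"yaw":0}]'
python3 - <<'E'
from h import *
im,st=shot('wrist','w2.png'); W=cloud(im,st)
Z=W[...,2];m=(Z>12)&(Z<45)&(np.hypot(W[...,0]-422,W[...,1]+156)<65); P=W[m]
print(np.round(st['eef_pos'],1),len(P),rect(P),np.percentile(P[:,2],[50,99]))
for b in models.boxes_of(im,'coupling')[:1]: print(b)
E
```

```text
clock: 4.93
eef_pos: [424.8, -159.9, 94.3]
tool_rot: [-3.141, -0.001, 2.083]
force: [-0.2, -0.6, -0.8]
width: 85.5
gripper_force: 0.0
[ 424.8 -159.9   94.3] 5687 (array([ 420. , -154.8]), array([39.3, 93.3]), 28.8) [29.63753033 35.72170329]
{'rect': [293.5, 137.1, 348.7, 269.5], 'score': 0.72}
```

View pics/w2.png

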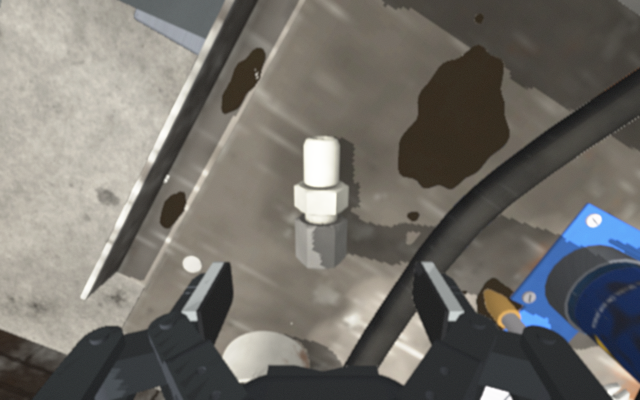

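```bash
python3 -m handwheel '[{"delta_pos":[0,-0.15,-2.8],"yaw":-0.01},{"delta_pos":[0,0,-2.8],"yaw":0},{"delta_pos":[0,0,-2.4],"yaw":0},{"delta_pos":[0,0,-0.5],"yaw":0},{"delta_pos":[0,0,0],"yaw":0},{"delta_pos":[0,0,0],"yaw":0}]' && python3 -m handwheel '[{"delta_pos":[0,0,0],"yaw":0},{"delta_pos":[0,0,0],"yaw":0},{"delta_pos":[0,0,0],"yaw":0},{"delta_pos":[0,0,0],"yaw":0},{"delta_pos":[0,0,0],"yaw":0},{"delta_pos":[0,0,0],"yaw":0},{"delta_pos":[0,0,0],"yaw":0},{"delta_pos":[0,0,0],"yaw":0},{"delta_pos":[0,0,0],"yaw":0},{"delta_pos":[0,0,0],"yaw":0}]' -1
```

```text
clock: 5.53
eef_pos: [426.3, -161.3, 17.0]
tool_rot: [3.138, 0.0, 2.072]
force: [-0.6, -0.1, -0.3]
width: 85.7
gripper_force: 0.0
clock: 6.37
eef_pos: [425.0, -161.4, 16.8]
tool_rot: [3.139, -0.001, 2.071]
force: [-1.2, -0.1, 11.7]
width: 33.3
gripper_force: 53.6
```

```bash
python3 -m handwheel '[{"delta_pos":[0,0,0],"yaw":0},{"delta_pos":[0,0,0],"yaw":0},{"delta_pos":[0,0,0],"yaw":0},{"delta_pos":[0,0,0],"yaw":0},{"delta_pos":[0,0,-0.5],"yaw":0},{"delta_pos":[0,0,-0.6],"yaw":0},{"delta_pos":[0,0,0],"yaw":0},{"delta_pos":[0,0,0],"yaw":0}]' 1
python3 - <<'E'
from h import *
im,st=shot('wrist'); W=cloud(im,st)
Z=W[...,2];m=(Z>12)&(Z<45)&(np.hypot(W[...,0]-422,W[...,1]+156)<65); P=W[m]
print(np.round(st['eef_pos'],1),st['tool_rot'],len(P),rect(P),np.percentile(P[:,2],[50,99]))
E
```

```text
clock: 7.03
eef_pos: [424.7, -161.0, 4.4]
tool_rot: [3.141, -0.002, 2.072]
force: [0.7, -0.3, 0.2]
width: 85.4
gripper_force: 0.0
[ 424.7 -161.     4.4] [ 3.14108390e+00 -2.40633556e-03  2.07165066e+00] 17485 (array([ 422.7, -157.8]), array([85.3, 84.7]), 73.8) [30.07930536 44.06257899]
```

```bash
python3 -m handwheel '[{"delta_pos":[0,0,0],"yaw":0},{"delta_pos":[0,0,0],"yaw":0},{"delta_pos":[0,0,0],"yaw":0},{"delta_pos":[0,0,0],"yaw":0},{"delta_pos":[0,0,0],"yaw":0},{"delta_pos":[0,0,0],"yaw":0},{"delta_pos":[0,0,0],"yaw":0},{"delta_pos":[0,0,0],"yaw":0}]' -1
python3 - <<'E'
from h import *
im,st=shot('wrist','w3.png')
E
```

```text
clock: 7.75
eef_pos: [425.0, -161.2, 5.4]
tool_rot: [3.14, -0.002, 2.071]
force: [-0.5, 0.3, 9.0]
width: 35.4
gripper_force: 58.9
```

View pics/w3.png

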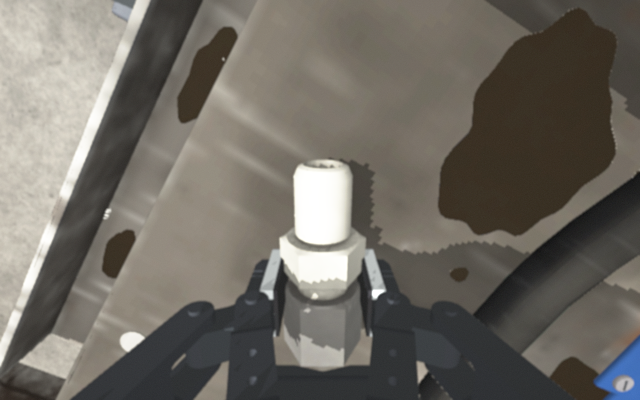

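Run:
```python
from h import *
im,st=shot('wrist'); W=cloud(im,st)
for v in range(250,345,8):
    print(v,[tuple(int(a) if a==a else 0 for a in np.round(W[v,u]-[425,-161,0])) for u in (262,268,274,280,284,362,366,372,378)])
t=R.from_euler('xyz',st['tool_rot']).as_matrix()
L=(W-np.array(st['eef_pos']))@t   # tool coords
m=(np.abs(L[...,0])<14)&(np.abs(L[...,1])>17)&(np.abs(L[...,1])<45)&(L[...,2]>-60)
P=L[m]; 
for a in range(14,46,3):
  for s in (-1,1):
    q=P[(s*P[:,1]>=a)&(s*P[:,1]<a+3)]
    if len(q): print(s*a,len(q),np.round(np.percentile(q[:,2],[5,25,50,75,95])),end=' ')
```

```text
250 [(-30, -11, 0), (-28, -10, 0), (-26, -2, 11), (-24, 0, 12), (-23, 5, 21), (8, 22, 21), (13, 19, 11), (16, 20, 11), (23, 18, 1)]
258 [(-28, -16, 0), (-26, -14, 1), (-25, -2, 19), (-23, -1, 18), (-22, 2, 22), (10, 18, 21), (12, 19, 20), (14, 20, 20), (25, 14, 0)]
266 [(-28, -8, 20), (-27, -2, 26), (-24, -1, 26), (-22, 0, 26), (-19, -3, 20), (11, 16, 24), (11, 18, 26), (13, 20, 27), (18, 18, 21)]
274 [(-27, -8, 26), (-26, -2, 33), (-23, -1, 33), (-21, 1, 33), (-18, -5, 22), (12, 13, 25), (11, 18, 32), (13, 19, 33), (15, 20, 33)]
282 [(-26, -6, 33), (-25, -1, 39), (-23, -1, 38), (-20, -2, 35), (-16, -9, 23), (14, 10, 26), (11, 16, 37), (12, 19, 39), (14, 20, 39)]
290 [(-26, -2, 44), (-24, -1, 44), (-22, 0, 44), (-19, -4, 36), (-15, -11, 25), (15, 7, 27), (12, 14, 39), (11, 18, 45), (13, 19, 45)]
298 [(-26, -1, 50), (-24, 0, 51), (-21, -3, 44), (-17, -7, 37), (-13, -15, 24), (17, 4, 28), (14, 11, 39), (13, 15, 45), (12, 19, 49)]
306 [(-25, 0, 55), (-23, 1, 56), (-19, -6, 44), (-16, -10, 38), (-11, -17, 27), (19, 1, 30), (15, 9, 41), (15, 12, 45), (11, 19, 55)]
314 [(-24, 0, 59), (-22,
[... 497 characters left out ...]
, 76)]
-17 1067 [-57. -39. -34. -22. -14.] 17 1189 [-57. -40. -36. -25. -14.] -20 663 [-59. -51. -39. -26.  -8.] 20 675 [-58. -51. -39. -23.   4.] -23 585 [-59. -52. -43. -20.   5.] 23 542 [-59. -53. -46. -20.   5.] -26 613 [-59. -52. -32. -14.   5.] 26 615 [-58. -51. -31. -12.   5.] -29 521 [-55. -47. -26.   4.   5.] 29 446 [-55. -49. -26.   4.   5.] -32 541 [-56. -55. -53.   4.   5.] 32 644 [-56. -55. -53.   3.   5.] -35 729 [-57. -56. -55.   4.   5.] 35 869 [-57. -56. -55. -45.   5.] -38 1143 [-59. -58. -56. -47.   5.] 38 1076 [-59. -58. -57.   3.   5.] -41 814 [-59. -58. -55.   4.   5.] 41 758 [-59. -58. -55.   5.   6.] -44 239 [-59. -58. -55.   4.   5.] 44 221 [-59. -58. -53.   5.   6.]
```

```bash
python3 -m handwheel '[{"delta_pos":[0,0,2],"yaw":0},{"delta_pos":[0,0,3],"yaw":0},{"delta_pos":[0,0,3],"yaw":0},{"delta_pos":[0,-1,3],"yaw":0},{"delta_pos":[1.5,-3,0],"yaw":0.12},{"delta_pos":[2,-3,0],"yaw":0.12},{"delta_pos":[2.5,-2.5,0],"yaw":0.12},{"delta_pos":[2.5,-1.5,0],"yaw":0.12},{"delta_pos":[3,0,0],"yaw":0.12},{"delta_pos":[0,0,0],"yaw":0}]' && python3 -m handwheel '[{"delta_pos":[3,0,0],"yaw":0.12},{"delta_pos":[3,0,0],"yaw":0.12},{"delta_pos":[3,0.5,0],"yaw":0.12},{"delta_pos":[2,0.5,0],"yaw":0.12},{"delta_pos":[1,0.6,0],"yaw":0.04},{"delta_pos":[0,0,0],"yaw":0},{"delta_pos":[0,0,0],"yaw":0}]'
python3 - <<'E'
from h import *
im,st=shot('side','s4.png'); im,st=shot('top','t4.png'); im,st=shot('wrist','w4.png'); print(st['eef_pos'],st['tool_rot'])
cv2.imwrite('pics/c4.png',np.hstack([cv2.resize(cv2.imread('pics/s4.png')[80:300,180:480],(400,293)),cv2.resize(cv2.imread('pics/w4.png'),(400,293),fx=0,fy=0)]))
E
```

```text
clock: 8.68
eef_pos: [546.4, -271.5, 114.4]
tool_rot: [3.139, 0.005, 2.679]
force: [2.3, 0.9, -4.2]
width: 34.9
gripper_force: 61.4
clock: 9.27
eef_pos: [658.3, -254.1, 113.5]
tool_rot: [3.139, -0.005, -3.093]
force: [-0.1, 0.3, -4.3]
width: 35.2
gripper_force: 61.4
[ 657.4410258  -255.97714058  114.15534448] [ 3.14051208 -0.00520243 -3.09474435]
```

View pics/c4.png

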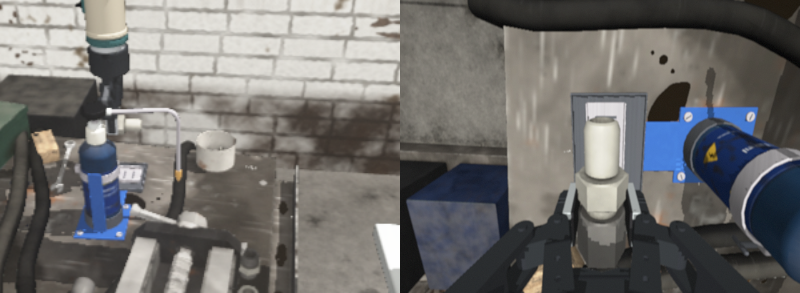

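Run:
```python
from h import *
im,st=shot('wrist'); print(np.round(st['eef_pos'],1),st['tool_rot'][2]); c=im['color'].astype(int)
W=cloud(im,st); X,Y,Z=W[...,0],W[...,1],W[...,2]; box=(X>560)&(X<760)&(Y>-325)&(Y<-190)
def big(m):
    n,l,s,_=cv2.connectedComponentsWithStats(m.astype(np.uint8)); i=1+np.argmax(s[1:,4]); return W[l==i]
T=W[box&(Z<22)&(Z>-4)&((c.max(2)<100))]; T=big(box&(Z<12)&(Z>-4)&(c.max(2)<105)); print('tray',len(T),rect(T))
# lips: band z 10..16
L=W[box&(Z>9.5)&(Z<16)]; print('lips',len(L)); 
for x0 in range(590,720,10):
    q=L[(L[:,0]>=x0)&(L[:,0]<x0+10)]
    if len(q)>4: print(x0,len(q),np.round(np.percentile(q[:,1],[0,10,50,90,100]),1))
B=W[box&(c.min(2)>165)&(Z<18)]; print('white',len(B),rect(B))
for x0 in range(600,720,10):
    q=B[(B[:,0]>=x0)&(B[:,0]<x0+10)]
    if len(q)>4: print(x0,len(q),np.round([q[:,1].min(),q[:,1].max(),np.median(q[:,2])],1))
S=W[(Z>125)&(Z<150)&(X>590)&(X<650)&(abs(Y+255)<25)]
for x0 in range(600,650,5):
    q=S[(S[:,0]>=x0)&(S[:,0]<x0+5)]
    if len(q)>4: print('stub',x0,len(q),np.round([q[:,1].min(),q[:,1].max(),q[:,2].max()],1))
```

```text
[ 657.7 -256.2  114.5] -3.0948283428845897
tray 1075 (array([ 661.9, -244.8]), array([123.5,  97.7]), 3.2)
lips 395
590 14 [-262.9 -241.  -220.2 -205.2 -202.1]
600 31 [-296.7 -295.2 -253.7 -228.5 -202.2]
610 75 [-296.  -277.  -229.7 -227.9 -201.7]
620 71 [-295.2 -276.8 -275.2 -227.7 -227.2]
630 40 [-295.2 -228.8 -228.  -227.  -200.7]
640 37 [-294.4 -228.2 -227.3 -226.2 -200.2]
650 36 [-293.6 -227.7 -226.9 -226.  -199.7]
660 37 [-292.8 -227.3 -226.4 -225.2 -199.9]
670 27 [-291.9 -226.6 -225.9 -225.1 -198.3]
680 17 [-226.5 -226.4 -225.5 -224.6 -198.2]
700 5 [-291.9 -254.5 -197.3 -196.9 -196.9]
white 2109 (array([ 626.6, -269.1]), array([126.4,  85.1]), 7.5)
600 101 [-265.8 -228.5    6.2]
610 813 [-278.5 -227.7    6.7]
620 493 [-278.2 -227.7    6.7]
630 113 [-235.8 -226.8    6.9]
640 96 [-232.3 -226.5    7.1]
650 90 [-231.7 -225.8    7.1]
660 92 [-306.4 -225.4    7.1]
670 90 [-231.1 -225.1    7.1]
680 36 [-230.4 -224.6    7.3]
stub 600 380 [-269.6 -247.1  138.6]
stub 605 762 [-270.7 -246.   140.3]
stub 610 671 [-270.6 -246.2  140.3]
stub 615 660 [-270.1 -245.9  140.6]
stub 620 613 [-269.9 -245.5  139.9]
stub 625 616 [-269.9 -245.6  140.3]
stub 630 521 [-269.3 -241.   140. ]
stub 635 1567 [-276.8 -237.6  145. ]
stub 640 875 [-276.2 -233.1  149.6]
stub 645 1774 [-280. -230.  150.]
```

```bash
python3 -m handwheel '[{"delta_pos":[0.28,0.55,0],"yaw":0.011},{"delta_pos":[0,0,-2.5],"yaw":0},{"delta_pos":[0,0,-2.5],"yaw":0},{"delta_pos":[0,0,-2.5],"yaw":0},{"delta_pos":[0,0,-1.5],"yaw":0},{"delta_pos":[0,0,0],"yaw":0},{"delta_pos":[0,0,0],"yaw":0},{"delta_pos":[0,0,0],"yaw":0}]'
python3 - <<'E'
from h import *
im,st=shot('wrist','w5.png'); print(np.round(st['eef_pos'],1),st['tool_rot'][2]); c=im['color'].astype(int)
W=cloud(im,st); X,Y,Z=W[...,0],W[...,1],W[...,2]
for x0 in range(600,650,5):
    a=(X>=x0)&(X<x0+5)&(abs(Y+252)<35)
    s=W[a&(Z>35)&(Z<65)]; l=W[a&(Z>9)&(Z<16)&(c.min(2)>120)]
    if len(s)>4 and len(l)>4: print(x0,'stub',np.round([s[:,1].min(),s[:,1].max(),(s[:,1].min()+s[:,1].max())/2,s[:,2].max()],1),'lips',np.round([l[:,1].min(),l[:,1].max(),(l[:,1].min()+l[:,1].max())/2],1))
E
```

```text
clock: 10.13
eef_pos: [663.9, -250.4, 26.3]
tool_rot: [-3.141, 0.001, -3.081]
force: [0.4, -0.2, -5.0]
width: 35.3
gripper_force: 61.4
[ 663.9 -250.4   26.3] -3.0805680657441514
605 stub [-262.9 -243.1 -253.    49.6] lips [-230.1 -228.4 -229.2]
610 stub [-265.6 -240.9 -253.2   52. ] lips [-278. -228. -253.]
615 stub [-265.5 -240.8 -253.1   52.7] lips [-277.4 -227.7 -252.6]
620 stub [-264.8 -240.6 -252.7   52.1] lips [-277.4 -227.6 -252.5]
625 stub [-264.6 -240.1 -252.3   52.4] lips [-277.3 -227.1 -252.2]
630 stub [-264.5 -240.2 -252.3   52.1] lips [-276.7 -227.2 -251.9]
635 stub [-264.4 -239.8 -252.1   51.9] lips [-276.6 -226.9 -251.8]
640 stub [-270.6 -232.  -251.3   57.2] lips [-276.6 -226.6 -251.6]
645 stub [-271.2 -231.6 -251.4   56.9] lips [-275.9 -226.3 -251.1]
```

View pics/w5.png

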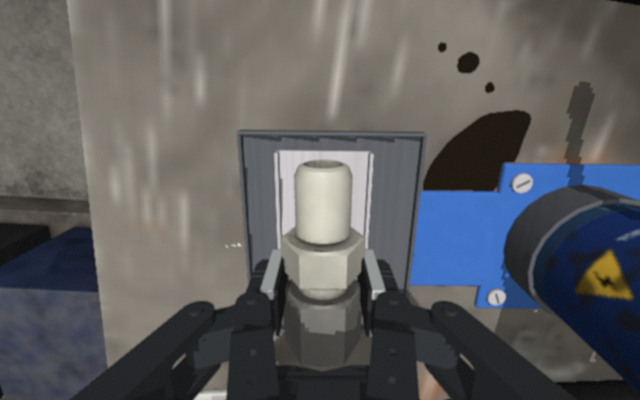

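```bash
python3 -m handwheel '[{"delta_pos":[0,0,-0.7],"yaw":0},{"delta_pos":[0,0,-0.5],"yaw":0},{"delta_pos":[0,0,-0.2],"yaw":0},{"delta_pos":[0,0,0],"yaw":0},{"delta_pos":[0,0,0],"yaw":0},{"delta_pos":[0,0,0],"yaw":0}]'
```

```text
clock: 10.68
eef_pos: [663.0, -249.6, 11.6]
tool_rot: [3.14, -0.001, -3.08]
force: [-2.1, 1.1, 4.2]
width: 35.1
gripper_force: 62.1
```

```bash
python3 -m handwheel '[{"delta_pos":[0,0,0],"yaw":0},{"delta_pos":[0,0,0],"yaw":0},{"delta_pos":[0,0,0],"yaw":0},{"delta_pos":[0,0,0],"yaw":0},{"delta_pos":[0,0,0],"yaw":0},{"delta_pos":[0,0,1],"yaw":0},{"delta_pos":[0,0,2],"yaw":0},{"delta_pos":[0,0,3],"yaw":0},{"delta_pos":[0,0,3],"yaw":0},{"delta_pos":[0,0,3],"yaw":0}]' 1
python3 -m handwheel '[{"delta_pos":[0,0,4],"yaw":0},{"delta_pos":[0,0,4],"yaw":0},{"delta_pos":[0,0,4],"yaw":0},{"delta_pos":[0,0,2],"yaw":0},{"delta_pos":[0,0,0],"yaw":0},{"delta_pos":[0,0,0],"yaw":0}]' 1
python3 - <<'E'
from h import *
im,st=shot('wrist','w6.png'); print(np.round(st['eef_pos'],1),st['tool_rot'][2]); c=im['color'].astype(int)
W=cloud(im,st); np.save('w6.npy',W); X,Y,Z=W[...,0],W[...,1],W[...,2]
P=W[(Z>18)&(Z<50)&(abs(X-660)<80)&(abs(Y+250)<50)]; print('coup',len(P),rect(P),np.percentile(P[:,2],[50,95]))
for x0 in range(595,720,5):
    a=(X>=x0)&(X<x0+5)&(abs(Y+252)<35)
    s=W[a&(Z>22)&(Z<65)]; l=W[a&(Z>9)&(Z<16)&(c.min(2)>120)]
    f=lambda q:np.round([len(q),q[:,1].min(),q[:,1].max(),(q[:,1].min()+q[:,1].max())/2,q[:,2].max()],1) if len(q)>4 else None
    print(x0,f(s),f(l))
E
```

```text
clock: 11.52
eef_pos: [662.6, -249.7, 132.6]
tool_rot: [3.14, -0.002, -3.081]
force: [1.2, 0.3, -0.0]
width: 85.5
gripper_force: 0.0
clock: 12.02
eef_pos: [663.3, -250.0, 273.2]
tool_rot: [-3.141, 0.002, -3.081]
force: [-0.8, 0.0, -1.0]
width: 85.4
gripper_force: 0.0
[ 663.3 -250.   273.2] -3.0805128722866515
coup 2009 (array([ 654.7, -249.5]), array([92.9, 38.8]), 3.3) [35.81805201 41.45463454]
595 None None
600 None None
605 [  25.  -260.8 -241.7 -251.2   35.9] [   6.  -256.  -228.8 -242.4   15.8]
610 [  90.  -264.1 -240.1 -252.1   37.7] [  12.  -277.  -228.4 -252.7   13.9]
615 [  90.  -264.  -239.8 -251.9   37.4] [  15.  -276.8 -228.1 -252.4   14.6]
620 [  94.  -263.7 -239.3 -251.5   37.9] [  17.  -276.6 -227.7 -252.1   14.6]
625 [  88.  -263.5 -239.  -251.3   37.2] [  17.  -276.4 -227.2 -251.8   14.1]
630 [  88.  -263.3 -238.6 -250.9   37.7] [  15.  -276.2 -226.7 -251.5   13.9]
635 [  80.  -263.  -238.4 -250.7   38.2] [  16.  -276.  -226.4 -251.2   14.1]
640 [ 147.  -268.8 -231.6 -250.2   42.6] [  18.  -275.8 -225.9 -250.9   14.4]
645 [ 129.  -268.7 -231.3 -250.    42.6] [  11.  
[... 292 characters left out ...]
8.7   42.3] [  18.  -274.9 -225.2 -250.    14.4]
670 [ 121.  -267.5 -229.4 -248.5   42.8] [  14.  -274.6 -224.9 -249.8   14.2]
675 [ 121.  -267.3 -229.  -248.1   42.3] [  15.  -274.4 -224.5 -249.4   14. ]
680 [ 121.  -267.1 -228.5 -247.8   43.2] [  13.  -274.1 -224.  -249.1   14.2]
685 [ 121.  -266.9 -228.2 -247.5   42.3] [   6.  -272.6 -224.9 -248.8   13. ]
690 [ 119.  -266.7 -227.7 -247.2   43. ] [   8.  -272.5 -224.6 -248.5   14.3]
695 [ 107.  -266.5 -228.9 -247.7   42.5] [   8.  -272.2 -224.1 -248.2   14.4]
700 [  22.  -266.2 -234.2 -250.2   41.3] [  10.  -272.  -223.8 -247.9   13.8]
705 None [  11.  -271.8 -223.3 -247.6   13.9]
710 None [   5.  -271.6 -223.3 -247.4   12.9]
715 None None
```

View pics/w6.png

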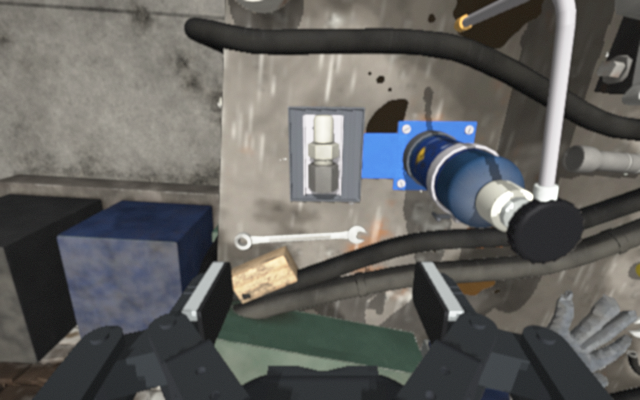

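```bash
python3 -m handwheel '[{"delta_pos":[-2.5,2.5,0.4],"yaw":0},{"delta_pos":[-2.5,2.5,0],"yaw":0},{"delta_pos":[-2.5,2.5,0],"yaw":0},{"delta_pos":[-2.5,2.5,0],"yaw":0},{"delta_pos":[-2.5,2.5,0],"yaw":0},{"delta_pos":[-2.5,2.7,0],"yaw":0},{"delta_pos":[0,0,0],"yaw":0},{"delta_pos":[0,0,0],"yaw":0}]' -1
python3 - <<'E'
from h import *
W=np.load('w6.npy'); X,Y,Z=W[...,0],W[...,1],W[...,2]
P=W[(Z>225)&(Z<250)&(X<622)&(X>500)&(abs(Y+120)<50)]; print('tube',len(P),P.min(0),P.max(0))
q=np.polyfit(P[:,0],P[:,1],1); print(q, np.polyval(q,652))
im,st=shot('side'); W=cloud(im,st); X,Y,Z=W[...,0],W[...,1],W[...,2]
P=W[(Z>95)&(Z<195)&(abs(X-516)<20)&(abs(Y+134)<14)]; print('leg side',len(P),np.median(P,0) if len(P) else 0, np.round(st['eef_pos'],1))
im,st=shot('wrist'); W=cloud(im,st); X,Y,Z=W[...,0],W[...,1],W[...,2]
P=W[(Z>235)&(Z<250)&(np.hypot(X-652,Y+109.5)<26)];print('head',len(P), cv2.minEnclosingCircle(P[:,:2].astype(np.float32)) if len(P) else 0)
E
```

```text
clock: 12.73
eef_pos: [510.9, -95.4, 273.7]
tool_rot: [3.139, -0.005, -3.077]
force: [0.7, -0.7, 0.9]
width: 0.0
gripper_force: 0.0
tube 3218 [ 527.33402193 -137.51396208  225.08801287] [ 621.97767903 -113.8428099   237.1237117 ]
[ 1.77364481e-01 -2.28471497e+02] -112.82985501171542
leg side 120 [ 516.40442532 -131.43085812  139.88717314] [510.9 -95.4 273.7]
head 0 0
```

```bash
python3 -m handwheel '[{"delta_pos":[0,0,-3],"yaw":0},{"delta_pos":[0,0,-3.5],"yaw":0},{"delta_pos":[0,0,-3],"yaw":0},{"delta_pos":[0.1,-1,0],"yaw":0},{"delta_pos":[0,-1,0],"yaw":0},{"delta_pos":[0.1,-1,0],"yaw":0},{"delta_pos":[0.1,-0.9,0],"yaw":0},{"delta_pos":[0.3,-1.2,0],"yaw":0},{"delta_pos":[0.3,-1.2,0],"yaw":0},{"delta_pos":[0.5,-1.1,0],"yaw":0}]' && python3 -m handwheel '[{"delta_pos":[0.5,-1.1,0],"yaw":0},{"delta_pos":[0.7,-1,0],"yaw":0},{"delta_pos":[0.7,-1,0],"yaw":0},{"delta_pos":[0.85,-0.85,0],"yaw":0},{"delta_pos":[0.85,-0.85,0],"yaw":0},{"delta_pos":[1,-0.7,0],"yaw":0},{"delta_pos":[1,-0.7,0],"yaw":0},{"delta_pos":[1.1,-0.5,0],"yaw":0},{"delta_pos":[0,0,0],"yaw":0},{"delta_pos":[0,0,0],"yaw":0}]'
python3 - <<'E'
from h import *
im,st=shot('top','t7.png'); print(np.round(st['eef_pos'],1),st['tool_rot'][2])
im,st=shot('side','s7.png');im,st=shot('wrist','w7.png')
for o in ['spout_tip','spout_leg']: print(o,models.boxes_of(im,o)[:1])
cv2.imwrite('pics/c7.png',np.hstack([cv2.resize(cv2.imread('pics/s7.png')[80:300,180:480],(400,293)),cv2.resize(cv2.imread('pics/w7.png'),(400,293))]))
E
```

```text
clock: 13.67
eef_pos: [527.2, -173.6, 180.7]
tool_rot: [3.141, -0.001, -3.081]
force: [0.2, -0.2, -0.0]
width: -0.1
gripper_force: 0.0
clock: 14.5
eef_pos: [594.0, -239.2, 179.5]
tool_rot: [3.14, -0.002, -3.081]
force: [0.4, 0.2, -0.7]
width: 0.0
gripper_force: 0.0
[ 594.  -239.2  179.5] -3.080529134033105
spout_tip [{'rect': [302.2, 221.7, 328.6, 368.8], 'score': 0.88}]
spout_leg [{'rect': [307.4, 222.8, 327.9, 374.7], 'score': 0.9}]
```

View pics/c7.png

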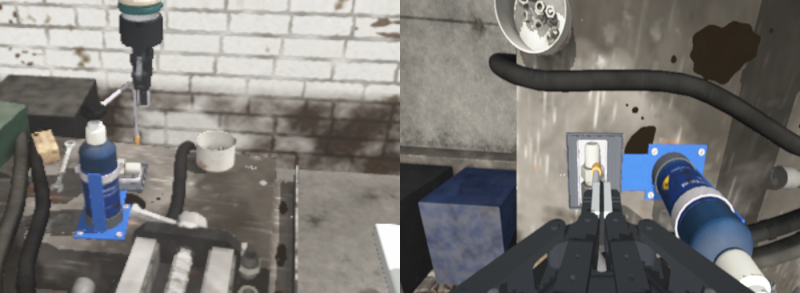

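```bash
cat >> h.py <<'E'
A=np.array([652,-110.])
def nozzle(im,st):
    W=cloud(im,st); r=np.hypot(W[...,0]-A[0],W[...,1]-A[1]); m=(abs(r-140)<16)&(W[...,2]>80)&(W[...,2]<165)
    P=W[m]; 
    for z in (80,90,105,120,140):
        q=P[(P[:,2]>=z)&(P[:,2]<z+12)]
        if len(q)>2: print('nz',z,len(q),np.round(np.median(q,0),1),np.round(q[:,:2].min(0)),np.round(q[:,:2].max(0)))
    p,_=cam(im,st); print('cam',np.round(p,1),'tcp',np.round(st['eef_pos'],1))
E
python3 - <<'E'
from h import *
for n in ['wrist','side','top']:
    im,st=shot(n); print(n); nozzle(im,st)
E
```

```text
wrist
nz 90 44 [ 606.5 -243.8   98.9] [ 605. -249.] [ 610. -239.]
nz 105 136 [ 608.3 -244.1  108.3] [ 606. -249.] [ 615. -239.]
nz 120 92 [ 608.3 -243.8  126.3] [ 607. -248.] [ 611. -240.]
nz 140 15 [ 609.  -247.   143.6] [ 608. -248.] [ 610. -246.]
cam [ 509.5 -243.9  323.2] tcp [ 593.3 -238.2  179.8]
side
nz 90 13 [ 611.3 -241.    96.6] [ 606. -244.] [ 618. -237.]
nz 105 15 [ 610.5 -239.9  110.3] [ 606. -244.] [ 616. -237.]
nz 120 12 [ 610.5 -241.8  124.4] [ 608. -246.] [ 614. -235.]
nz 140 17 [ 609.7 -240.1  143.8] [ 566. -242.] [615.  22.]
cam [426.  647.5 654.2] tcp [ 593.5 -238.3  179.9]
top
nz 120 4 [560.6  11.1 128.9] [557.   7.] [566.  12.]
nz 140 11 [568.9  13.1 141.4] [564.   6.] [571.  23.]
cam [ 355.3 -119.4 1178.9] tcp [ 593.5 -238.3  179.9]
```

```bash
python3 -m handwheel '[{"delta_pos":[1.0,-0.35,0],"yaw":0},{"delta_pos":[1.1,-0.3,0],"yaw":0},{"delta_pos":[1,-0.2,0],"yaw":0},{"delta_pos":[0.7,-0.1,0],"yaw":0},{"delta_pos":[0.5,-0.1,0],"yaw":0},{"delta_pos":[0.4,0,0],"yaw":0},{"delta_pos":[0,0,0],"yaw":0},{"delta_pos":[0,0,0],"yaw":0}]'
python3 - <<'E'
from h import *
for n in ['wrist','side']:
    im,st=shot(n); print(n); nozzle(im,st)
E
```

```text
clock: 15.57
eef_pos: [640.6, -249.0, 179.6]
tool_rot: [3.14, -0.002, -3.08]
force: [0.1, 0.6, 0.3]
width: -0.3
gripper_force: 0.0
wrist
nz 90 54 [ 653.8 -250.7   99. ] [ 653. -256.] [ 658. -245.]
nz 105 135 [ 655.3 -250.6  108.1] [ 653. -256.] [ 662. -245.]
nz 120 93 [ 655.2 -250.5  125.9] [ 654. -255.] [ 658. -247.]
cam [ 556.7 -254.6  323. ] tcp [ 640.6 -249.   179.6]
side
nz 80 3 [ 657.  -248.5   88.3] [ 657. -249.] [ 660. -248.]
nz 90 12 [ 657.6 -246.5   97.1] [ 654. -252.] [ 661. -244.]
nz 105 16 [ 657.7 -247.9  108.8] [ 653. -252.] [ 665. -244.]
nz 120 13 [ 657.2 -246.6  126.6] [ 556. -253.] [663.  12.]
nz 140 18 [ 656.2 -247.1  141.8] [ 567. -250.] [661.  22.]
cam [426.  647.5 654.2] tcp [ 640.4 -249.   179.7]
```

```bash
python3 -m handwheel '[{"delta_pos":[0.25,0,0],"yaw":0},{"delta_pos":[0.25,0,0],"yaw":0},{"delta_pos":[0,0,0],"yaw":0},{"delta_pos":[0,0,0],"yaw":0},{"delta_pos":[-1,0,0],"yaw":0},{"delta_pos":[-2,0,0],"yaw":0},{"delta_pos":[-3,0,0],"yaw":0},{"delta_pos":[-3,0,0],"yaw":0},{"delta_pos":[0,0,0],"yaw":0},{"delta_pos":[0,0,0],"yaw":0}]'
python3 - <<'E'
from h import *
for n in ['side','top','wrist']:
    im,st=shot(n,n+'8.png'); print(n); nozzle(im,st)
    W=cloud(im,st); X,Y,Z=W[...,0],W[...,1],W[...,2]
    P=W[(Z>20)&(Z<50)&(abs(X-655)<65)&(abs(Y+250)<35)]
    if len(P)>9:
        print('coup',len(P),rect(P))
        for x0 in range(604,704,4):
            q=P[(P[:,0]>=x0)&(P[:,0]<x0+4)]
            if len(q)>2: print(x0,len(q),round(np.percentile(q[:,2],90)),end='; ')
a=cv2.imread('pics/side8.png')[100:230,220:340]; b=cv2.imread('pics/wrist8.png')[130:400,200:500]
cv2.imwrite('pics/c8.png',np.hstack([cv2.resize(a,(380,412)),cv2.resize(b,(400,412))]))
E
```

```text
clock: 16.5
eef_pos: [554.3, -249.5, 180.2]
tool_rot: [3.14, -0.002, -3.082]
force: [0.8, 0.3, 0.8]
width: -0.1
gripper_force: 0.0
side
nz 90 14 [ 661.1 -246.2   97.9] [ 659. -251.] [ 667. -242.]
nz 105 16 [ 662.5 -247.4  109.3] [ 658. -251.] [ 670. -241.]
nz 120 12 [ 662.6 -247.4  127.5] [ 659. -252.] [ 667. -244.]
nz 140 15 [ 661.6 -247.5  143.8] [ 564. -251.] [666.  20.]
cam [426.  647.5 654.2] tcp [ 554.3 -249.5  180.2]
coup 147 (array([ 632.8, -245. ]), array([29.3, 46.9]), 89.0)
608 12 35; 612 14 35; 616 10 36; 620 14 36; 624 9 37; 628 14 37; 632 9 37; 636 8 35; 640 20 39; 644 19 40; 648 14 40; 652 3 41; top
nz 140 8 [569.6  12.8 141.8] [564.   6.] [571.  20.]
cam [ 355.3 -119.4 1178.9] tcp [ 556.2 -249.2  180.3]
coup 11 (array([ 697.9, -232.5]), array([ 6. , 12.5]), 42.6)
696 6 41; wrist
nz 140 19 [ 661.7 -246.6  144.9] [ 660. -248.] [ 664. -246.]
cam [ 472.9 -254.7  323.3] tcp [ 557.  -249.   180.1]
coup 484 (array([ 625.8, -255.1]), array([34.9, 30.7]), 2.8)
604 3 26; 608 123 35; 612 89 36; 616 86 36; 620 81 36; 624 42 35; 628 16 33; 632 15 33; 636 11 33; 640 18 25;
```

View pics/c8.png

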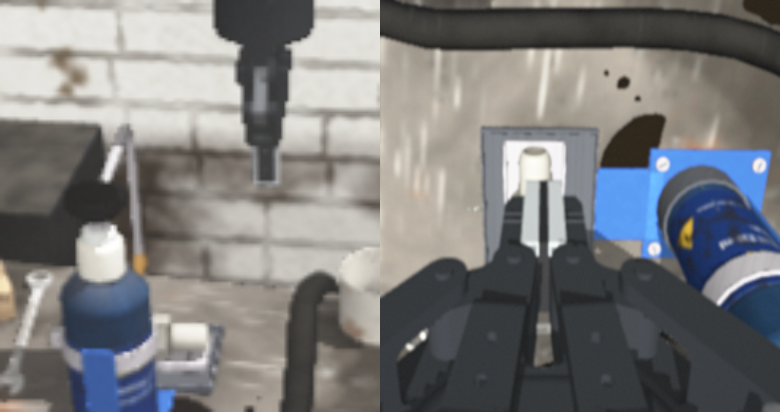

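```bash
python3 -m handwheel '[{"delta_pos":[-1,0,3.5],"yaw":0},{"delta_pos":[0,0,4],"yaw":0},{"delta_pos":[0,0,3.5],"yaw":0},{"delta_pos":[1.95,2.8,0],"yaw":0},{"delta_pos":[1.95,2.8,0],"yaw":0},{"delta_pos":[1.95,2.8,0],"yaw":0},{"delta_pos":[1.95,2.8,0],"yaw":0},{"delta_pos":[2.6,2.7,0],"yaw":0},{"delta_pos":[0,0,0],"yaw":0},{"delta_pos":[0,0,0],"yaw":0}]'
python3 - <<'E'
from h import *
im,st=shot('wrist','w9.png'); nozzle(im,st)
W=cloud(im,st); X,Y,Z=W[...,0],W[...,1],W[...,2]
P=W[(Z>20)&(Z<50)&(abs(X-655)<65)&(abs(Y+250)<35)]; print('coup',len(P),rect(P))
H=W[(Z>236)&(Z<246)&(np.hypot(X-652,Y+110)<24)]; print('head',len(H),cv2.minEnclosingCircle(H[:,:2].astype(np.float32)))
E
```

```text
clock: 17.48
eef_pos: [652.0, -106.1, 288.7]
tool_rot: [3.139, -0.002, -3.074]
force: [-0.3, -1.4, -0.3]
width: 0.2
gripper_force: 0.0
nz 90 30 [ 660.5 -245.8   98.8] [ 658. -253.] [ 668. -244.]
nz 105 74 [ 661.4 -247.   108.1] [ 658. -255.] [ 669. -244.]
nz 120 153 [574.    8.9 128. ] [ 556. -251.] [666.  25.]
nz 140 125 [571.4   6.3 141.4] [ 566. -252.] [666.  23.]
cam [ 568.2 -112.5  432. ] tcp [ 652.  -106.1  288.7]
coup 1894 (array([ 654.7, -249.5]), array([93.1, 39.6]), 3.6)
head 2877 ((654.4368286132812, -111.28433990478516), 22.724559783935547)
```

View pics/w9.png

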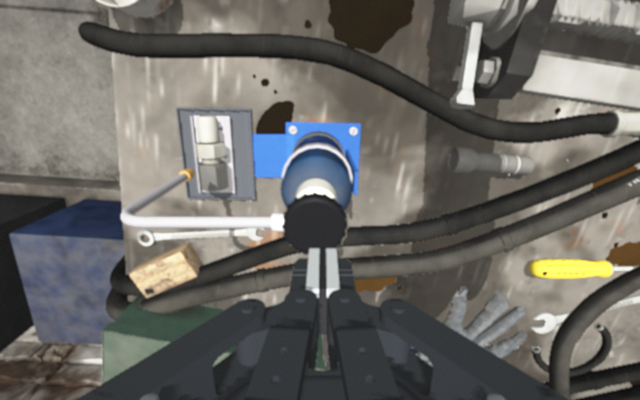

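```bash
python3 -m handwheel '[{"delta_pos":[0.1,-0.4,-2],"yaw":0},{"delta_pos":[0,0,-2],"yaw":0},{"delta_pos":[0,0,-0.5],"yaw":0},{"delta_pos":[0,0,-0.5],"yaw":0},{"delta_pos":[0,0,-0.3],"yaw":0},{"delta_pos":[0,0,-0.3],"yaw":0},{"delta_pos":[0,0,-0.3],"yaw":0},{"delta_pos":[0,0,0],"yaw":0}]'
```

```text
clock: 18.2
eef_pos: [650.4, -115.2, 232.0]
tool_rot: [3.141, -0.002, -3.081]
force: [-4.5, -0.4, 6.0]
width: -0.0
gripper_force: 3.5
```

```bash
python3 -m handwheel '[{"delta_pos":[0,0.3,-0.2],"yaw":0},{"delta_pos":[0,0,-0.2],"yaw":0},{"delta_pos":[0,0,-0.1],"yaw":0},{"delta_pos":[0,0,0],"yaw":0}]'
```

```text
clock: 18.53
eef_pos: [651.4, -113.6, 229.1]
tool_rot: [-3.14, 0.002, -3.082]
force: [-4.7, -2.5, 12.0]
width: 0.4
gripper_force: 5.5
```

```bash
python3 -m handwheel '[{"delta_pos":[0,0,-0.1],"yaw":0},{"delta_pos":[0,0,0],"yaw":0},{"delta_pos":[0,0,0],"yaw":0},{"delta_pos":[0,0,0],"yaw":0},{"delta_pos":[0,0,0],"yaw":0},{"delta_pos":[0,0,0],"yaw":0}]'
python3 - <<'E'
from h import *
im,st=shot('wrist'); nozzle(im,st)
E
```

```text
clock: 19.03
eef_pos: [651.5, -113.6, 229.0]
tool_rot: [-3.14, 0.002, -3.082]
force: [-5.8, -2.2, 15.7]
width: -0.2
gripper_force: 7.7
nz 80 50 [ 660.4 -246.2   88.6] [ 658. -252.] [ 668. -244.]
nz 90 120 [ 660.8 -246.7   96.9] [ 658. -256.] [ 669. -244.]
nz 105 74 [ 661.1 -247.2  111.1] [ 659. -253.] [ 666. -246.]
nz 120 260 [573.6   8.3 128. ] [ 555. -253.] [667.  24.]
nz 140 200 [ 659.6 -246.   141.7] [ 566. -252.] [667.  22.]
cam [ 567.  -118.7  372. ] tcp [ 651.5 -113.6  229. ]
```

Nozzle is down and still over the thread, held about 0.5 s. Release straight up.

```bash
python3 -m handwheel '[{"delta_pos":[0,0,0.3],"yaw":0},{"delta_pos":[0,0,0.4],"yaw":0},{"delta_pos":[0,0,0.5],"yaw":0},{"delta_pos":[0,0,1],"yaw":0},{"delta_pos":[0,0,2],"yaw":0},{"delta_pos":[0,0,3],"yaw":0},{"delta_pos":[0,0,0],"yaw":0},{"delta_pos":[0,0,0],"yaw":0}]'
python3 - <<'E'
from h import *
im,st=shot('wrist','w10.png'); nozzle(im,st)
W=cloud(im,st); X,Y,Z=W[...,0],W[...,1],W[...,2]
P=W[(Z>20)&(Z<50)&(abs(X-655)<65)&(abs(Y+250)<35)]; print('coup',len(P),rect(P))
H=W[(Z>200)&(Z<250)&(np.hypot(X-652,Y+110)<18)]; print('head',len(H),np.median(H[:,2]))
E
```

```text
clock: 19.75
eef_pos: [652.3, -110.9, 299.4]
tool_rot: [3.141, 0.003, -3.08]
force: [0.4, 0.1, -0.7]
width: -0.0
gripper_force: 0.0
nz 90 30 [ 660.3 -245.7   98.7] [ 658. -252.] [ 666. -244.]
nz 105 67 [ 661.3 -247.   108.3] [ 658. -255.] [ 669. -244.]
nz 120 130 [573.8   8.8 128. ] [ 555. -251.] [666.  25.]
nz 140 112 [570.8   7.  141.3] [ 565. -252.] [666.  23.]
cam [ 567.7 -116.6  442.3] tcp [ 652.3 -110.9  299.4]
coup 1781 (array([ 654.9, -249.4]), array([93.2, 39.4]), 3.3)
head 2122 239.53790543127252
```

```bash
python3 -c "
from h import *
print(ctrl.finish_job())"
```

```text
the job is handed in; nothing more can be done
None
```

The job is handed in. The coupling lies in the rest and the nozzle is over its bare thread, within about 2 mm by the cameras. The pump was pressed fully down for about half a second and sprang back up. I never moved near the torch, tin or adapter, but did not re-measure them, and the hand-in returned no verdict.

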